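# Shut the packing-bench sealer and start its cycle

## Robot

A 6-joint arm with a two-finger parallel gripper is mounted at the origin on the work surface. World frame = base frame: x ahead of the robot, y to its left, z up, the work surface at z = 0. Lengths are in mm, angles in rad, forces in N, time in s.
With the tool pointing down it reaches from about 350 to 775 mm from the base axis. Payload 7.3 kg.
Tool frame: the origin (TCP) lies at the centre of the arm's flange, where the gripper is bolted on; the fingertips stand 178 mm ahead of it and the grasp point (between the pads) lies 159 mm ahead of it; z points along the fingers, y is the line along which they close (so a half turn about z gives the same grasp; the last joint's range is limited). The gripper opens to 92 mm and grips with 3 to 60 N. Pads are 19 mm wide; open, the fingers measure 130 mm over their backs; the gripper's body (75 mm by 190 mm) begins 47 mm behind the grasp point.
Start: joints at [1.199, 0.342, 1.524, -0, 1.275, -0.146], TCP at [117.518, 511.681, 404.741] pointing down, gripper open.
Joint ranges: [-2.53, 2.53], [-0.77, 2.02], [0.04, 2.7], [-1, 4.14], [0.28, 2.66], [-3.11, 3.11]. Speed limits (rad/s): [2.57, 2.57, 3.14, 3.14, 3.14, 3.14].

## Interface

Orientations are given as [roll, pitch, yaw] about the fixed x, y, z axes, in that order (R = Rz(yaw) Ry(pitch) Rx(roll)).
In Python, from plant import * gives the robot as it stands. The module is installed in compiled form; this text tells all that it offers.
- The arm moves only by the shell command python3 -m inch 'ROWS'. ROWS is JSON, a list of rows, each a list of 5 numbers: the shift along the tool's x, y, z in m, then the turn about the tool's z in rad, then the opening, from 0 (shut) to 1 (fully open). In form: [[tx, ty, tz, spin, claw], ...]. A call has 1 to 8 rows; each row is the pose to reach, as a shift and turn from the pose commanded when the call began, along the tool's axes at that moment; what a row does not reach only later rows make up. A row lasts 1/12 s, in which the tool goes at most 41.7 mm and 7.16 degrees, less where a joint would pass 70% of its speed; a pose out of reach is approached as far as the arm can. A call with a gripper value outside its range is refused whole. The fingers move at their own pace and stop on an object; the grip force is fixed at half the most. Time passes only in rows, so rows that repeat a pose let the fingers close. It gives the time, the measured TCP pose, the force, the opening and the grip force at its end, in the units of the state.
- get_obs(): the state, without advancing time (a new reading comes with each control period).
- capture(name): name is "scene" or "top" or "wrist"; returns a dict with "color" (400x640x3 uint8, red, green, blue), "intrinsics" (3x3 intrinsics, pixels), "pose" (4x4, takes a point from camera to world coordinates). Camera axes: x right, y down, z forward; pixel columns grow to the right and rows downward; lengths in mm; the calibration is good to about 2 mm. A picture is of the moment at which its call begins. There is no depth.
- close_job(): hands the job in; it is judged then, once.
Trained networks look in a picture, given as the dict that the camera call returned (one of the last four; its "shot" number tells which), for a name from the list of things; names that differ only in an ending like _2 or _b are one class to them, and where a whole thing is asked for, a point or a joint stands for the part that bears it (a point fixed in the world has none). Each returns a list of dicts, best first, with "conf" (0 to 1); they miss things now and then, are a little off and sometimes report something else, mostly with a low value. They report only what shows in the picture. A call takes as long as a camera call.
- look_for(picture, target): "rect" ([centre column, centre row, width, height] in pixels, round what is visible of it).
- trace(picture, target): "pixels" (400x640 bool, what is visible of it) and "rect" ([centre column, centre row, width, height] in pixels, round what is visible of it).
- tip_of(picture, target): "centre" ([column, row] in pixels: a listed point, or the origin of a listed thing).
The state is a dict: "time": time; "joint_positions": joint angles; "dq": joint speeds; "tau": joint torques, N m; "tool_pos": TCP position; "tcp_rot": TCP orientation; "contact_force": force on the tool from outside, world axes, zero at the start; "moment": the same for the moment, N m; "grip_width": finger opening in mm; "finger_force": force on a finger pad.
Only numpy, scipy, OpenCV 4.12 (cv2) and the standard library are available. Lean on these libraries where they do the work, as an engineer would, in place of code of your own. Each camera call takes 0.05 s, during which the arm holds its last target. There are 200 camera calls.

## Task

The sealer on the packing bench is loaded and waiting. Swing its lid down and press the front edge firmly until it is fully shut, then twist the winged start switch clockwise to its stop, hold it there for a second and let it go so that it springs back. Leave the round dial at its setting and do not shove the two blue housings that stand in front of the machine.

Things in the scene. Friction and masses are not known exactly. Their poses are not given: they have to be found in the camera images.
- sealer: fixed bench sealer, 420 mm wide: steel chamber 200 mm deep (x) and 240 mm wide (y) between two grey side decks 90 mm wide, 100 mm high. Origin: centre of its underside on the table; x to its rear, where the lid is hinged, y to its left, z up. Each deck carries one control, on its centre line 165 mm from the middle; which deck has which control varies
- lid (a joint): hinge angle of the sealer's lid (rad): 0 = fully shut, its top level with the decks; grows as it swings up to the rear, at most 1.3. Lid: aluminium frame with clear window, 180 mm from hinge to free edge, 236 mm wide, 15 mm thick, 350 g; its stiff hinge keeps it where it is left; about 4 N on the pad moves it down
- lid_pad (a point): top centre of the black rubber pad (28 x 120 x 4 mm) on the lid's outer face by its free edge, 160 mm from the hinge: the place to push. Moves with the lid; x points along the lid to the hinge, y along its width, z out of its outer face. 104 mm above the table when shut
- lid_hinge (a point): middle of the lid's hinge line, which runs along the sealer's y; 85 mm behind the sealer's origin, 86 mm above the table. lid_pad lies 160 mm from it along the lid and 19 mm out along the outer normal. Does not move with the lid; axes as the sealer's
- start (a joint): angle of the winged start switch (rad): 0 at rest, grows as it is twisted clockwise seen from above, against a spring, to its stop at 1.1; springs back to 0 when let go (about 0.2 N m at the stop)
- start_grip (a point): point on the vertical axis of the start switch, at mid-height of its wing: a straight black bar 70 mm long, 14 mm thick, 30 mm high, on a low round hub on an aluminium disc 78 mm across. x points along the bar and turns with it, z up. 131 mm above the table; bar top 15 mm above it, bar's lower edge 15 mm below, disc 25 mm below, deck 31 mm below
- dial (a joint): angle of the round dial (rad), any value from -2.2 to 2.2, stays where it is put; leave it
- dial_mark (a point): white mark on the top near the rim of the round ribbed black dial (66 mm across, 24 mm high, on an equal disc) that sits on the other side deck; the mark is 26 mm from the dial's axis, x points outward along it
- housing_a: loose blue valve housing, box 75 x 60 x 65 mm with a round turret to 87 mm height and a steel port on its -x side, 0.6 kg, standing in front of the sealer's left half; origin at the centre of its underside, z up
- housing_b: the same kind of blue housing, in front of the sealer's right half

How it is judged:
By the outcome, as a careful person would: the job done as asked, in the order asked, and still so for the second after the job is handed in, with the robot touching nothing.
It also fails if it takes over 58 s, if anything falls off the work surface, if the arm or the gripper's body presses on something with over 40 N, if the wrist force passes 120 N, or if a joint passes its speed limit or range.

## Working session

There is one attempt and no reset: what is moved stays moved. The work goes in short steps, Python scripts to look and compute and a shell command to move; the robot and the scene stay as the last step left them, time stands still between calls to the robot, and variables do not carry over. Pictures are saved under pics/ and viewed, at most 10 in all, crops included, and the job is handed in when it is done.

```bash
mkdir -p pics
cat > h.py <<'E'
from plant import *
import numpy as np, cv2
def ray(p,c):
    K=np.array(p["intrinsics"]);T=np.array(p["pose"])
    d=T[:3,:3]@np.linalg.solve(K,[c[0],c[1],1]);return T[:3,3],d/np.linalg.norm(d)
def tri(rs):
    A=np.zeros((3,3));b=np.zeros(3)
    for o,d in rs:
        M=np.eye(3)-np.outer(d,d);A+=M;b+=M@o
    x=np.linalg.solve(A,b);return x,[np.linalg.norm(np.cross(x-o,d)) for o,d in rs]
def atz(r,z): o,d=r;return o+d*(z-o[2])/d[2]
def proj(p,X):
    K=np.array(p["intrinsics"]);T=np.array(p["pose"]);c=K@(T[:3,:3].T@(np.array(X)-T[:3,3]));return c[:2]/c[2]
def save(p,n): cv2.imwrite(f"pics/{n}.png",p["color"][:,:,::-1])
E
python3 - <<'E'
from h import *
o=get_obs();print(o["tool_pos"],o["tcp_rot"],o["time"],o["grip_width"])
P={n:capture(n) for n in("scene","top","wrist")}
cv2.imwrite("pics/a.png",np.vstack([P["scene"]["color"],P["top"]["color"]])[:,:,::-1][:, :]) 
im=cv2.imread("pics/a.png");cv2.imwrite("pics/a.png",cv2.resize(im,(480,600)))
save(P["scene"],"s0");save(P["top"],"t0");save(P["wrist"],"w0")
for t in("sealer","lid_pad","lid_hinge","start_grip","dial_mark","housing_a"):
    rs=[]
    for n,p in P.items():
        r=tip_of(p,t)[:2]
        print(t,n,[(np.round(q["centre"]),round(q["conf"],2)) for q in r])
        if r and r[0]["conf"]>.4: rs.append(ray(p,r[0]["centre"]))
    if len(rs)>1: print("   ",tri(rs))
for n,p in P.items(): print(n,np.round(p["pose"][:3],2).tolist())
E
```

```text
[117.45824655 511.55837152 404.04551567] [-3.14006347e+00 -2.17601643e-04  2.91581380e+00] 0.0 91.75812735040661
sealer scene [(array([340., 228.]), 0.79)]
sealer top [(array([306., 211.]), 0.73)]
sealer wrist []
    (array([548.65339728,  54.32324767, -16.06978902]), [np.float64(0.30987068238579873), np.float64(0.3098706823858904)])
lid_pad scene [(array([351., 169.]), 0.64)]
lid_pad top [(array([301., 161.]), 0.95), (array([305., 206.]), 0.55)]
lid_pad wrist []
    (array([570.62772362,  55.84407485, 232.37052989]), [np.float64(1.5427533725637281), np.float64(1.5427533725637739)])
lid_hinge scene [(array([373., 251.]), 0.71)]
lid_hinge top [(array([304., 151.]), 0.88)]
lid_hinge wrist []
    (array([640.60719782,  66.49827321,  81.59612713]), [np.float64(2.840682367090209), np.float64(2.8406823670901575)])
start_grip scene [(array([240., 231.]), 0.79)]
start_grip top [(array([404., 200.]), 0.67)]
start_grip wrist []
    (array([ 552.26325014, -112.01196037,  130.64765945]), [np.float64(0.8963408425857433), np.float64(0.8963408425857194)])
dial_mark scene [(array([443., 146.]), 0.68)]
dial_mark top [(array([189., 192.]), 0.71)]
dial_mark wrist []
    (array([533.86033618, 243.78002409, 129.50660734]), [np.float64(0.29392471641186496), np.float64(0.29392471641183204)])
housing_a scene [(array([346., 128.]), 0.73), (array([237., 190.]), 0.73)]
housing_a top [(array([379., 297.]), 0.82), (array([239., 315.]), 0.62)]
housing_a wrist []
    (array([440.64820741,   6.68000795, 216.09987861]), [np.float64(91.83357480569471), np.float64(91.83357480569475)])
scene [[0.38, 0.83, -0.41, 809.85], [0.93, -0.34, 0.16, -79.42], [-0.01, -0.44, -0.9, 690.17]]
top [[0.09, -0.97, 0.22, 368.68], [-1.0, -0.09, 0.02, 12.24], [-0.0, -0.23, -0.97, 867.12]]
wrist [[0.22, 0.95, 0.24, 54.39], [0.97, -0.22, -0.06, 525.77], [-0.0, 0.24, -0.97, 384.13]]
```

View pics/t0.png

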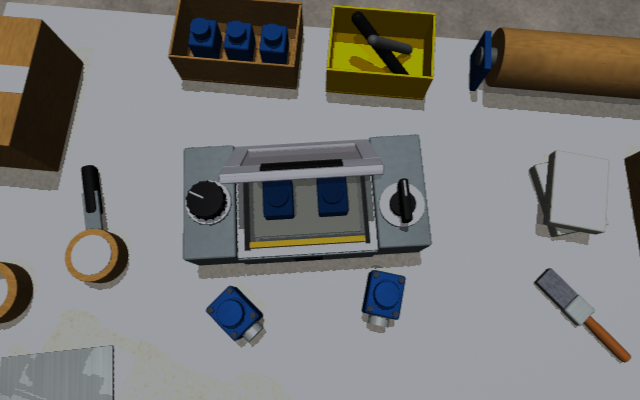

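View pics/s0.png

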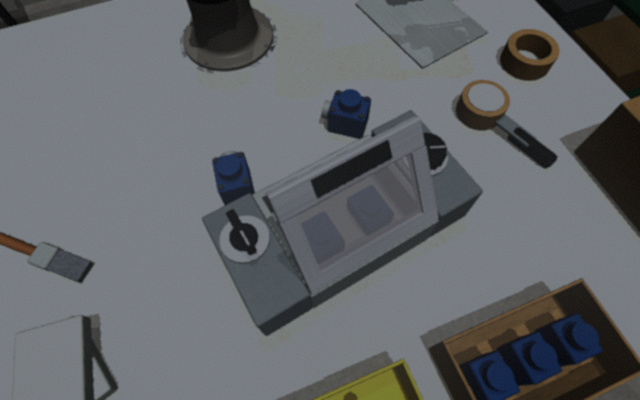

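The top view shows the open lid over the chamber, with its free edge near (305,148). The dial is at (207,201) and the winged switch at (403,203), its bar nearly along the image's vertical. The housings are at (237,312) and (384,293). The scene view shows the pad on the lid's outer face at (353,168). The detections fit both pictures.

Run:
```python
from h import *
P={n:capture(n) for n in("scene","top")}
D={}
for t in("dial","start","lid_pad"):
    for n,p in P.items():
        r=trace(p,t)[:2]
        for q in r:
            c=cv2.minAreaRect(np.argwhere(q["pixels"])[:,::-1].astype(np.float32))
            print(t,n,round(q["conf"],2),np.round(q["rect"],1),c)
    if t!="lid_pad":
        rs=[ray(p,trace(p,t)[0]["rect"][:2]) for p in P.values()]
        print(t,tri(rs))
# sealer model with start axis s and yaw; check via hinge/pad
s=np.array([552.3,-112.,131])
hinge=np.array([640.6,66.5,86])
for yaw in np.arange(-.2,.21,.05):
    x=np.array([np.cos(yaw),np.sin(yaw),0]);y=np.array([-x[1],x[0],0])
    o=s+165*y; h=o+85*x; h[2]=86
    print(round(yaw,2),np.round(o[:2]),np.round(h[:2]),"dial axis",np.round((s+330*y)[:2]),[np.round(proj(p,h)) for p in P.values()])
```

```text
dial scene 0.93 [436.1 150.8  20.2  38.5] ((435.78955078125, 149.68968200683594), (37.48678970336914, 19.538816452026367), 78.2317123413086)
dial top 0.82 [205.1 200.8  38.9  40.3] ((205.0, 200.5), (37.0, 38.0), 90.0)
dial (array([528.30667382, 227.68437983, 112.89096662]), [np.float64(8.357429752083645), np.float64(8.357429752083771)])
start scene 0.86 [241.1 230.8  31.1  40.3] ((242.29051208496094, 231.35108947753906), (45.238319396972656, 26.860252380371094), 83.41805267333984)
start top 0.62 [401.9 199.3  26.5  47.5] ((402.9036865234375, 199.82113647460938), (25.957096099853516, 43.006404876708984), 16.699241638183594)
start top 0.32 [299.6 163.2 167.9  50.5] ((299.8379211425781, 160.74484252929688), (36.34893035888672, 165.302490234375), 86.633544921875)
start (array([ 552.83640137, -109.70127476,  132.48466692]), [np.float64(1.5791880837558525), np.float64(1.5791880837558467)])
lid_pad scene 0.74 [351.9 204.6 172.2 176.8] ((363.78204345703125, 202.947509765625), (110.2227554321289, 177.50376892089844), 62.35402297973633)
lid_pad top 0.6 [301.6 162.4 169.9  46.1] ((300.25, 160.7
[... 207 characters left out ...]
 [array([361., 268.]), array([319., 140.])]
-0.1 [569.  52.] [653.  44.] dial axis [585. 216.] [array([362., 263.]), array([316., 144.])]
-0.05 [561.  53.] [645.  49.] dial axis [569. 218.] [array([362., 257.]), array([313., 148.])]
-0.0 [552.  53.] [637.  53.] dial axis [552. 218.] [array([363., 251.]), array([310., 152.])]
0.05 [544.  53.] [629.  57.] dial axis [536. 218.] [array([363., 246.]), array([307., 156.])]
0.1 [536.  52.] [620.  61.] dial axis [519. 216.] [array([363., 240.]), array([305., 160.])]
0.15 [528.  51.] [612.  64.] dial axis [503. 214.] [array([362., 235.]), array([302., 165.])]
0.2 [520.  50.] [603.  67.] dial axis [487. 211.] [array([361., 229.]), array([300., 169.])]
```

```bash
python3 -m inch '[[-0.02,-0.015,-0.03,-0.05,0.5],[-0.04,-0.03,-0.05,-0.1,0],[-0.07,-0.055,-0.07,-0.2,0],[-0.1,-0.08,-0.09,-0.3,0],[-0.13,-0.1,-0.1,-0.3,0],[-0.16,-0.125,-0.1,-0.3,0],[-0.19,-0.15,-0.1,-0.3,0],[-0.22,-0.175,-0.1,-0.3,0]]'
```

```text
time: 2.32
tool_pos: [293.3, 290.2, 505.2]
tcp_rot: [3.141, 0.001, -3.067]
contact_force: [0.3, 0.2, -0.1]
grip_width: 43.0
finger_force: 0.0
```

```bash
python3 -m inch '[[-0.025,-0.03,0,0,0],[-0.05,-0.065,0,0,0],[-0.075,-0.1,0,0,0],[-0.1,-0.135,0,0,0],[-0.125,-0.17,0,0,0],[-0.15,-0.2,0,0,0],[-0.17,-0.23,0,0,0],[-0.18,-0.24,0,0,0]]'
cat > m.py <<'E'
from h import *
from scipy.optimize import least_squares
import sys
o=get_obs();print(o["tool_pos"],o["tcp_rot"],o["time"],o["grip_width"])
N=sys.argv[1]
P={n:capture(n) for n in("scene","top","wrist")};save(P["wrist"],N)
obs=[]
for t in("sealer","lid_pad","lid_hinge","start_grip","dial_mark"):
    for n,p in P.items():
        r=tip_of(p,t)[:1]
        for q in r: print(t,n,np.round(q["centre"],1),round(q["conf"],2)); q["conf"]>.5 and obs.append((t,p,q["centre"]))
def model(v):
    x0,y0,a,th,dl=v
    x=np.array([np.cos(a),np.sin(a),0]);y=np.array([-x[1],x[0],0]);z=np.array([0,0,1.]);o=np.array([x0,y0,0])
    h=o+85*x+86*z
    d=-x*np.cos(th)+z*np.sin(th);nn=x*np.sin(th)+z*np.cos(th)
    return dict(sealer=o,lid_hinge=h,lid_pad=h+160*d+19*nn,start_grip=o-165*y+131*z,dial_mark=o+165*y+130*z+26*(x*np.cos(dl)+y*np.sin(dl)))
f=lambda v:np.concatenate([proj(p,model(v)[t])-c for t,p,c in obs])
s=least_squares(f,[550,54,.07,1.,1.],loss="soft_l1",f_scale=2)
print(np.round(s.x,3));print({k:np.round(w,1).tolist() for k,w in model(s.x).items()})
for (t,p,c),e in zip(obs,np.round(f(s.x).reshape(-1,2),1)): print(t,[k for k in P if P[k] is p],e)
rs=[ray(p,c) for t,p,c in obs if t=="start_grip"];print("start tri",tri(rs))
E
python3 m.py w1
```

```text
time: 2.98
tool_pos: [492.3, 62.1, 504.2]
tcp_rot: [-3.14, 0.0, -3.071]
contact_force: [-0.5, 0.6, -0.2]
grip_width: 0.3
finger_force: 0.0
[492.29532972  62.05118128 504.16825699] [-3.14014271e+00  1.03351955e-04 -3.07127691e+00] 2.9833 0.26541895337386145
sealer top [306.  208.8] 0.91
sealer wrist [310.9 203.9] 0.58
lid_pad scene [352.2 168.1] 0.64
lid_hinge scene [371.4 250.5] 0.97
start_grip scene [238.4 231.6] 0.59
start_grip top [406. 201.] 0.82
dial_mark scene [444.6 146. ] 0.85
dial_mark wrist [480.5 227.5] 0.77
[5.51265e+02 5.58210e+01 1.60000e-02 1.02500e+00 2.11700e+00]
{'sealer': [551.3, 55.8, 0.0], 'lid_hinge': [636.3, 57.2, 86.0], 'lid_pad': [569.5, 56.1, 232.6], 'start_grip': [553.9, -109.2, 131.0], 'dial_mark': [534.8, 242.8, 130.0]}
sealer ['top'] [-1.  -0.5]
sealer ['wrist'] [-1.5 -2.2]
lid_pad ['scene'] [-0.  0.]
lid_hinge ['scene'] [-6.5 -0.8]
start_grip ['scene'] [ 4.5 -0.2]
start_grip ['top'] [-3.6 -1.9]
dial_mark ['scene'] [-1.2  0.1]
dial_mark ['wrist'] [-0.5  1. ]
start tri (array([ 551.26987437, -115.41411993,  130.41983899]), [np.float64(0.08561836725657751), np.float64(0.08561836725657905)])
```

View pics/w1.png

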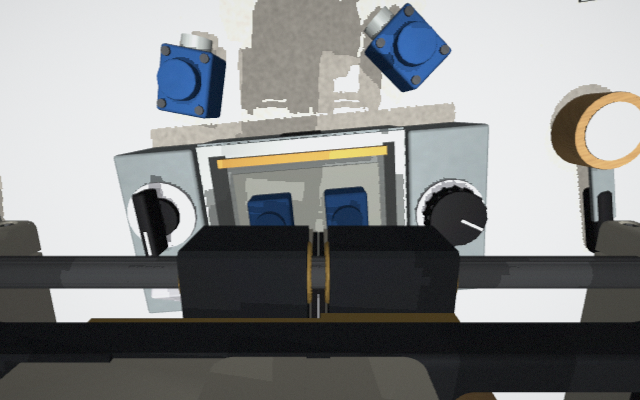

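The wrist view shows the switch bar at (150,220), the dial at (452,212) with its mark at (472,224), and the front top edge of the decks from (115,156) to (488,125). I'll get the yaw from those corners and from the bar.

```bash
cat > c.py <<'E'
from h import *
p=capture("wrist");t=capture("top");s=capture("scene")
A,B=[atz(ray(p,c),100) for c in((115,156),(488,125))]
d=B-A;print(A,B,np.linalg.norm(d),"yaw",np.arctan2(-d[0],d[1]))
print("mid",(A+B)/2)
# top-view front corners (top edge): right (429,247)? left (186,262)
A,B=[atz(ray(t,c),100) for c in((429,246),(185,259))];d=B-A
print(A,B,np.linalg.norm(d),np.arctan2(-d[0],d[1]))
for n,q in(("wrist",p),("top",t),("scene",s)):
    for x in ("start","dial"):
        r=trace(q,x)[:1]
        if r:
            pts=np.argwhere(r[0]["pixels"])[:,::-1];print(n,x,r[0]["conf"],np.round(r[0]["rect"]),atz(ray(q,pts.mean(0)),131))
t=t["color"][120:280,170:440];cv2.imwrite("pics/tc.png",cv2.resize(t[:,:,::-1],None,fx=2.9,fy=2.9,interpolation=cv2.INTER_CUBIC))
E
python3 c.py
```

```text
[ 488.2565809 -161.3042606  100.       ] [424.1175604  247.19970787 100.        ] 413.5085322089165 yaw 0.15573809514371656
mid [456.18707065  42.94772364 100.        ]
[ 484.89295937 -162.78003119  100.        ] [425.58952927 241.86991097 100.        ] 408.97245935103194 0.14551896161089817
wrist start 0.62 [153. 223.  48.  66.] [ 549.54216292 -107.75595679  131.        ]
wrist dial 0.75 [451. 217.  65.  59.] [519.61209749 214.05341089 131.        ]
top start 0.78 [403. 201.  26.  44.] [ 549.41116811 -109.1791833   131.        ]
top dial 0.8 [213. 202.  22.  37.] [517.9674536  199.96613058 131.        ]
scene start 0.93 [241. 229.  30.  43.] [ 556.68464288 -112.73529438  131.        ]
scene dial 0.78 [435. 151.  24.  41.] [535.8372919  224.93546759 131.        ]
```

View pics/tc.png

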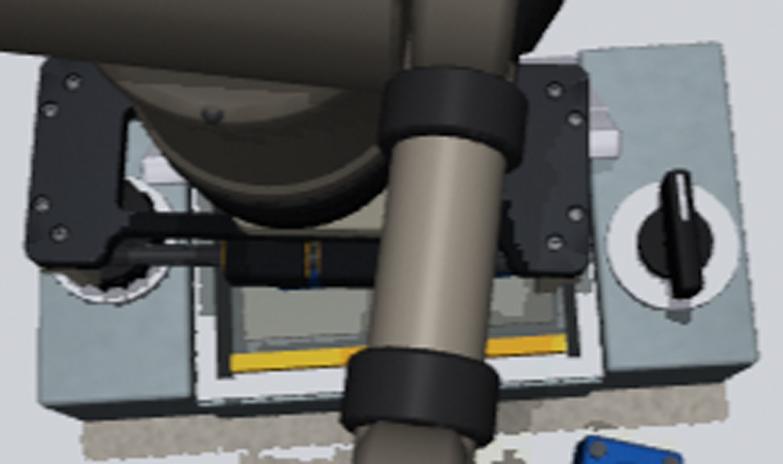

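The deck edges give a yaw of about 0.15 from both cameras. The origin is near (555,58), the hinge near (639,71,86) and the pad near (572,61,232) at a lid angle of about 1.02. The pad height agrees with the triangulation. Next I'll go behind the lid.

```bash
python3 -m inch '[[-0.03,-0.002,0,-0.04,0],[-0.06,-0.003,0,-0.08,0],[-0.09,-0.004,0,-0.08,0],[-0.109,-0.005,0,-0.08,0],[-0.109,-0.005,0.03,-0.08,0],[-0.109,-0.005,0.06,-0.08,0],[-0.109,-0.005,0.085,-0.08,0],[-0.109,-0.005,0.094,-0.08,0]]'
cat > v.py <<'E'
from h import *
import sys
o=get_obs();print(o["tool_pos"],o["tcp_rot"],o["contact_force"])
s=capture("scene");t=capture("top")
a=cv2.resize(s["color"][90:330,170:490],(800,600));
cv2.imwrite(f"pics/{sys.argv[1]}.png",a[:,:,::-1])
E
python3 v.py s1
```

```text
time: 5.0
tool_pos: [598.6, 68.9, 406.4]
tcp_rot: [3.14, -0.007, -2.988]
contact_force: [-0.8, -0.6, -0.8]
grip_width: 0.3
finger_force: 0.0
[598.64893549  68.94294421 406.37588207] [ 3.14030798 -0.00684365 -2.98751192] [-0.76220822 -0.5729595  -0.84414258]
```

View pics/s1.png

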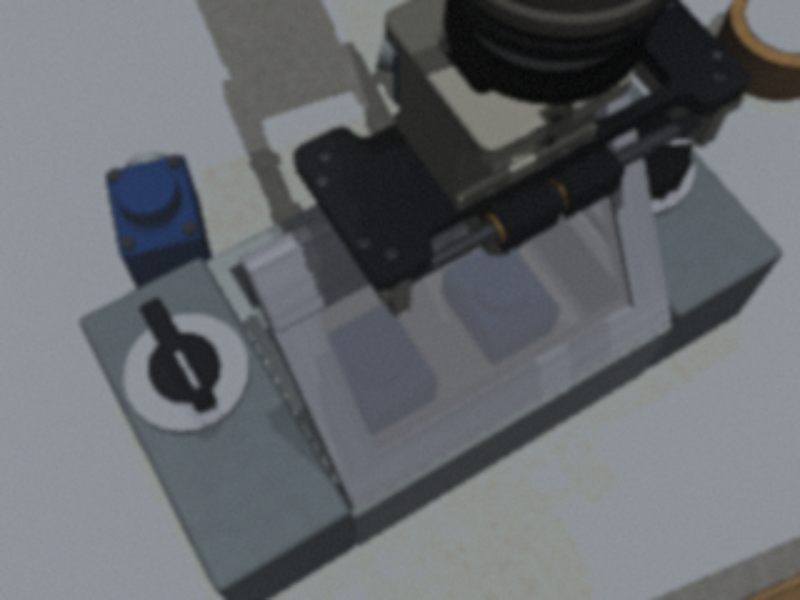

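The picture shows the gripper behind the raised lid with nothing touched and the switch clear at lower left. Next I'll follow the pad's arc.

```bash
python3 -m inch '[[0.010,0,-0.003,0,0],[0.020,0,-0.002,0,0],[0.030,0,0.002,0,0],[0.040,0,0.008,0,0],[0.050,0,0.015,0,0],[0.059,0,0.023,0,0],[0.067,0,0.031,0,0],[0.074,0,0.039,0,0]]'
```

```text
time: 5.77
tool_pos: [526.3, 57.5, 375.0]
tcp_rot: [-3.14, 0.007, -2.987]
contact_force: [0.1, 0.8, 5.1]
grip_width: 0.3
finger_force: 1.8
```

```bash
python3 -m inch '[[0.006,0,0.008,0,0],[0.012,0,0.016,0,0],[0.018,0,0.026,0,0],[0.023,0,0.036,0,0],[0.027,0,0.046,0,0],[0.031,0,0.056,0,0],[0.034,0,0.066,0,0],[0.036,0,0.072,0,0]]'
```

```text
time: 6.43
tool_pos: [491.1, 52.0, 301.4]
tcp_rot: [-3.141, 0.004, -2.987]
contact_force: [0.1, -0.4, 2.5]
grip_width: 0.0
finger_force: 1.4
```

```bash
python3 -m inch '[[0.003,0,0.006,0,0],[0.004,0,0.012,0,0],[0.005,0,0.017,0,0],[0.005,0,0.021,0,0],[0.005,0,0.025,0,0],[0.005,0,0.025,0,0]]'
```

```text
time: 6.93
tool_pos: [485.7, 51.4, 281.9]
tcp_rot: [-3.14, 0.006, -2.987]
contact_force: [-19.7, -0.4, 68.4]
grip_width: 0.4
finger_force: 34.1
```

```bash
python3 -m inch '[[0.005,0,-0.03,0,0],[0.005,0,-0.06,0,0.5],[0.005,0,-0.1,0,1],[0.005,0,-0.14,0,1],[0.012,-0.035,-0.175,0,1],[0.02,-0.075,-0.19,0,1],[0.025,-0.115,-0.195,0,1],[0.03,-0.153,-0.195,0,1]]'; python3 m.py w2 | grep -v wrist
python3 - <<'E'
from h import *
s=capture("scene");w=capture("wrist")
a=s["color"][90:330,170:490];b=cv2.resize(w["color"],(480,300))
im=np.zeros((580,640,3),np.uint8);im[:240,:320]=a;im[260:560,:480]=b
cv2.imwrite("pics/both.png",im[:,:,::-1]);
for x in("start_grip","dial_mark"): print(x,[(q["centre"],q["conf"]) for q in tip_of(w,x)])
E
```

```text
time: 7.6
tool_pos: [478.8, -100.9, 471.6]
tcp_rot: [-3.14, 0.003, -2.986]
contact_force: [1.2, 0.0, -0.5]
grip_width: 42.8
finger_force: 0.0
[ 478.83270477 -100.92681157  471.63488785] [-3.14013566e+00  2.84591414e-03 -2.98567538e+00] 7.6 42.8454028116801
sealer scene [341.7 226.3] 0.69
sealer top [307.3 205.5] 0.69
lid_pad scene [319.4 167. ] 0.76
lid_pad top [303.2 237.6] 0.86
lid_hinge scene [370.2 249. ] 0.87
lid_hinge top [301.1 149.6] 0.85
start_grip scene [240.3 232.3] 0.64
dial_mark scene [446.3 142.8] 0.82
dial_mark top [189.6 192.1] 0.85
[ 5.53221e+02  5.31960e+01  3.30000e-02 -1.88920e+01  2.34200e+00]
{'sealer': [553.2, 53.2, 0.0], 'lid_hinge': [638.2, 56.0, 86.0], 'lid_pad': [477.6, 50.7, 98.2], 'start_grip': [558.7, -111.7, 131.0], 'dial_mark': [529.0, 236.1, 130.0]}
sealer ['scene'] [-1.6  0.2]
sealer ['top'] [-0.9  1.9]
lid_pad ['scene'] [ 3.5 -0. ]
lid_pad ['top'] [-1.2  1.2]
lid_hinge ['scene'] [-5.4  2. ]
lid_hinge ['top'] [7.1 1.5]
start_grip ['scene'] [1.9 2.6]
dial_mark ['scene'] [-8.2  1.9]
dial_mark ['top'] [3.5 3.1]
start tri (array([ 553.12964935, -113.30012853,  129.78457601]), [np.float64(0.06369179394512539), np.float64(0.06369179394511988)])
start_grip [([294.5, 253.6], 0.75)]
dial_mark []
```

View pics/both.png

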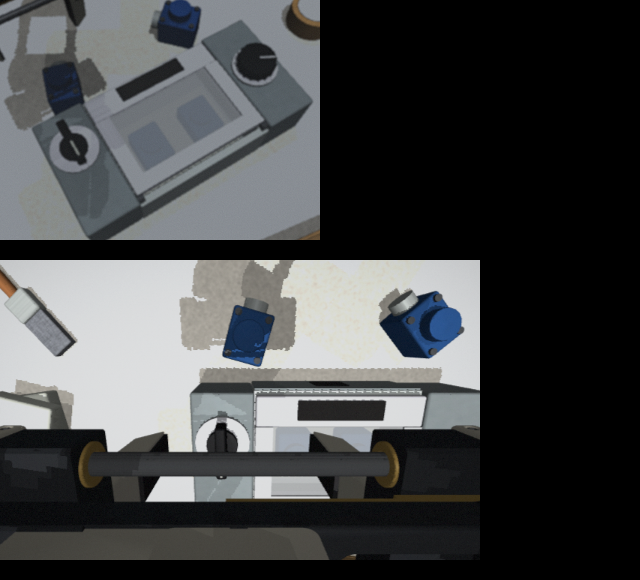

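The lid is down flush with the decks. The wrist view shows the switch bar at about (295,250) in full pixels, near-aligned with tool x and partly behind the gripper's rod. I'll back off slightly to see the whole bar, and triangulate the pad and grip from two wrist positions.

```bash
cat > s.py <<'E'
from h import *
import sys
w=capture("wrist");t=capture("top");s=capture("scene");rs=[]
print(get_obs()["tool_pos"],get_obs()["tcp_rot"],get_obs()["joint_positions"])
for n,p in(("w",w),("t",t),("s",s)):
    for q in tip_of(p,"start_grip")[:1]: print(n,q["centre"],q["conf"],atz(ray(p,q["centre"]),131)); rs.append(ray(p,q["centre"]))
print("start",tri(rs),"wrist only+prev",end=" ")
r0=[float(x) for x in open("r0").read().split()] if len(sys.argv)>2 else None
rs=[]
for p in(w,t,s):
    for q in tip_of(p,"lid_pad")[:1]: q["conf"]>.5 and rs.append(ray(p,q["centre"]))
print("pad",tri(rs) if len(rs)>1 else rs)
a=w["color"];cv2.imwrite(f"pics/{sys.argv[1]}.png",a[:,:,::-1])
E
python3 -m inch '[[0.02,0,0,0,1],[0.04,0,0,0,1],[0.06,0,0,0,1],[0.06,0,0,0,1]]'; python3 s.py w3
```

```text
time: 9.03
tool_pos: [417.7, -109.1, 469.7]
tcp_rot: [3.141, -0.001, -2.988]
contact_force: [1.0, 0.7, 0.4]
grip_width: 91.8
finger_force: 0.0
[ 420.23286286 -109.16276543  469.86318836] [-3.14122062e+00  1.14454446e-03 -2.98788183e+00] [-4.31140426e-01  1.23950525e-01  1.63113186e+00  3.27284669e-04
  1.38535057e+00 -2.15570752e+00]
w [291.4, 309.4] 0.95 [ 552.27537992 -116.28484019  131.        ]
t [404.0, 201.5] 0.87 [ 549.98976782 -111.99263085  131.        ]
s [240.5, 231.9] 0.66 [ 553.18133743 -112.69790491  131.        ]
start (array([ 551.98310618, -113.84883775,  128.89195496]), [np.float64(2.77926571210662), np.float64(2.018829003501659), np.float64(1.0401122863576049)]) wrist only+prev pad (array([480.75279809,  42.16334204, 107.86375822]), [np.float64(3.1246576553623946), np.float64(3.1246576553624226)])
```

View pics/w3.png

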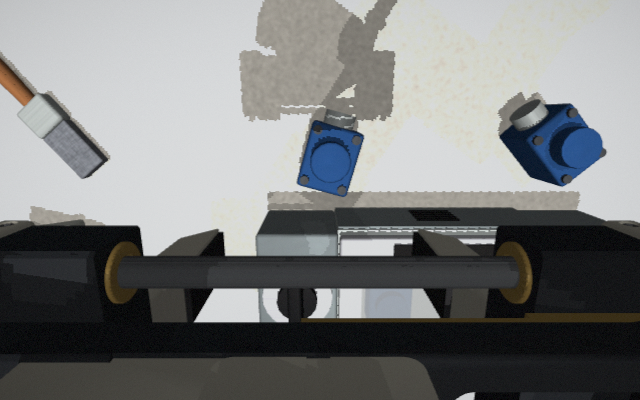

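Backing off was the wrong way: the bar is now hidden at (293,305). I'll move to the rear, above the switch.

```bash
python3 -m inch '[[-0.03,0,0,0,1],[-0.06,0,0,0,1],[-0.09,0,0,0,1],[-0.115,0,0,0,1],[-0.13,0,0,0,1],[-0.13,0,0,0,1]]'; python3 s.py w4
```

```text
time: 9.98
tool_pos: [550.8, -88.6, 468.3]
tcp_rot: [3.141, -0.0, -2.986]
contact_force: [-0.6, 0.3, -0.8]
grip_width: 91.8
finger_force: 0.0
[548.08522297 -89.04503534 469.14855851] [ 3.14114444e+00 -1.17941925e-03 -2.98707923e+00] [-2.99057667e-01  3.59100049e-01  1.32086620e+00 -1.14566391e-04
  1.46288297e+00 -2.02435475e+00]
w [292.3, 182.4] 0.88 [ 552.51753922 -112.52976354  131.        ]
s [241.2, 232.8] 0.94 [ 554.96450485 -112.15557109  131.        ]
start (array([ 553.27788719, -112.5299978 ,  127.2990512 ]), [np.float64(0.157533869251549), np.float64(0.15753386925152132)]) wrist only+prev pad (array([481.17103275,  47.25621135,  95.16536494]), [np.float64(3.884264728832608), np.float64(2.63368361838758), np.float64(1.577314640179779)])
```

View pics/w4.png

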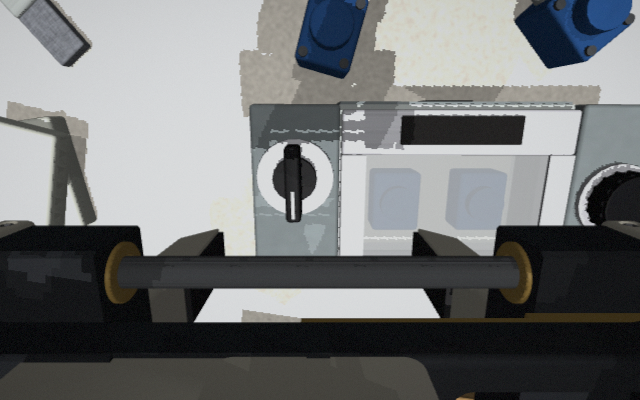

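The wrist view shows the lid flush and the bar from (292,146) to (294,221), so it lies nearly along tool x. Hub at (294,178).

Run:
```python
from h import *
w=capture("wrist");o=get_obs();print(o["tool_pos"],o["time"])
A,B=[atz(ray(w,c),146) for c in((292,146),(294,221))];d=B-A;print(A,B,np.linalg.norm(d),"bar yaw",np.arctan2(d[1],d[0]))
g=trace(w,"start")[0];pts=np.argwhere(g["pixels"])[:,::-1].astype(np.float32);print(g["rect"],g["conf"])
hc=w["color"][120:230,240:345].astype(int).sum(2)<150
ys,xs=np.nonzero(hc)
for y in range(0,110,8):
    q=np.nonzero(hc[y])[0]
    if len(q): print(y+120,q.min()+240,q.max()+240)
disc=np.array([[257,180],[334,180],[295,140],[295,216]])
print("disc centre z106",atz(ray(w,(295.5,178)),106))
C=np.array([553,-112.5]);t=o["tool_pos"][:2];psi=o["tcp_rot"][2]
dd=C-t;print("tx,ty mm",dd@[np.cos(psi),np.sin(psi)],dd@[np.sin(psi),-np.cos(psi)])
```

```text
[547.99981578 -89.23341468 469.92427108] 10.4833
[ 515.01518581 -117.56019624  146.        ] [ 582.89463358 -106.46523527  146.        ] 68.78021219069421 bar yaw 0.1620182605339604
[294.6, 184.8, 45.7, 77.0] 0.71
152 285 300
160 285 302
168 278 312
176 275 315
184 275 315
192 278 313
200 286 303
208 287 301
216 287 301
disc centre z106 [ 550.45650352 -112.08434151  106.        ]
tx,ty mm -1.3756600411696065 -23.758017474736913
```

```bash
python3 -m inch '[[0.0005,-0.023,0.03,0,1],[0.0005,-0.023,0.06,0,1],[0.0005,-0.023,0.09,0,1],[0.0005,-0.023,0.12,0,1],[0.0005,-0.023,0.145,0,1],[0.0005,-0.023,0.16,0,1],[0.0005,-0.023,0.172,0,1],[0.0005,-0.023,0.177,0,1]]' && python3 -m inch '[[0,0,0,0,0.9],[0,0,0,0,0.9]]'
```

```text
time: 11.2
tool_pos: [550.9, -111.8, 290.7]
tcp_rot: [3.14, -0.003, -2.988]
contact_force: [-0.6, -0.6, 0.3]
grip_width: 92.0
finger_force: 0.0
time: 11.37
tool_pos: [551.6, -112.0, 293.1]
tcp_rot: [-3.141, 0.001, -2.987]
contact_force: [-0.0, 0.1, -0.1]
grip_width: 84.2
finger_force: 0.0
```

```bash
python3 -m inch '[[0,0,0,0,0.5],[0,0,0,0,0.3],[0,0,0,0,0],[0,0,0,0,0],[0,0,0,0,0],[0,0,0,0,0],[0,0,0,0,0],[0,0,0,0,0]]'; python3 -m inch '[[0,0,0,0,0],[0,0,0,0,0],[0,0,0,0,0],[0,0,0,0,0]]'
```

```text
time: 12.03
tool_pos: [551.5, -111.9, 292.7]
tcp_rot: [-3.142, 0.0, -2.987]
contact_force: [-0.0, -0.5, 1.4]
grip_width: 40.7
finger_force: 30.0
time: 12.37
tool_pos: [551.5, -111.9, 292.7]
tcp_rot: [-3.142, 0.0, -2.987]
contact_force: [-0.9, -0.1, 2.4]
grip_width: 40.6
finger_force: 30.0
```

The fingers stopped at 40.6 mm, which is the round hub and not the 14 mm bar. I'll open, rise 9 mm and close again.

```bash
python3 -m inch '[[0,0,0,0,0.7],[0,0,0,0,0.7],[0,0,0,0,0.7],[0,0,-0.005,0,0.7],[0,0,-0.009,0,0.7],[0,0,-0.009,0,0.3],[0,0,-0.009,0,0],[0,0,-0.009,0,0]]'; python3 -m inch '[[0,0,0,0,0],[0,0,0,0,0],[0,0,0,0,0],[0,0,0,0,0],[0,0,0,0,0],[0,0,0,0,0],[0,0,0,0,0],[0,0,0,0,0]]'
```

```text
time: 13.03
tool_pos: [551.4, -111.9, 301.7]
tcp_rot: [-3.142, 0.0, -2.987]
contact_force: [0.7, -0.9, -0.9]
grip_width: 48.9
finger_force: 0.0
time: 13.7
tool_pos: [551.4, -111.9, 301.5]
tcp_rot: [3.142, -0.0, -2.987]
contact_force: [-0.3, -0.2, -0.5]
grip_width: 13.7
finger_force: 29.9
```

The opening is now 13.7 mm, so the bar is held. Now I'll twist it.

```bash
python3 -m inch '[[0,0,0,0.09,0],[0,0,0,0.19,0],[0,0,0,0.29,0],[0,0,0,0.39,0],[0,0,0,0.49,0],[0,0,0,0.59,0],[0,0,0,0.69,0],[0,0,0,0.79,0]]'; python3 -c "
from plant import *
o=get_obs();print(o['moment'],o['contact_force'],o['joint_positions'])"
```

```text
time: 14.37
tool_pos: [551.6, -111.4, 301.5]
tcp_rot: [3.141, -0.0, 2.501]
contact_force: [1.0, 3.4, -1.3]
grip_width: 13.7
finger_force: 29.9
[ 0.35652776 -0.22404858  0.18327798] [ 1.00990945  3.43723021 -1.29175495] [-3.35746117e-01  5.09589260e-01  1.56250461e+00  1.19010746e-03
  1.06956681e+00 -1.26667525e+00]
```

```bash
python3 -m inch '[[0,0,0,0.08,0],[0,0,0,0.16,0],[0,0,0,0.24,0],[0,0,0,0.29,0],[0,0,0,0.33,0],[0,0,0,0.36,0],[0,0,0,0.36,0],[0,0,0,0.36,0]]'; python3 -c "
from plant import *
o=get_obs();print(o['moment'],o['contact_force'],o['joint_positions'])"
```

```text
time: 15.03
tool_pos: [551.7, -111.3, 301.5]
tcp_rot: [3.141, -0.0, 2.148]
contact_force: [2.7, 4.2, -1.6]
grip_width: 14.1
finger_force: 31.0
[ 0.71287442 -0.43805786  0.7377481 ] [ 2.67147329  4.24802084 -1.55737812] [-3.35444788e-01  5.09643043e-01  1.56236968e+00  1.16496171e-03
  1.06932241e+00 -9.13032954e-01]
```

The moment about the switch axis rose from 0.18 to 0.74 N m after 1.15 rad of turn, so it is at the stop. I'll hold it there.

```bash
python3 -m inch '[[0,0,0,0,0],[0,0,0,0,0],[0,0,0,0,0],[0,0,0,0,0],[0,0,0,0,0],[0,0,0,0,0],[0,0,0,0,0],[0,0,0,0,0]]'; python3 -m inch '[[0,0,0,0,0],[0,0,0,0,0],[0,0,0,0,0],[0,0,0,0,0],[0,0,0,0,0],[0,0,0,0,0],[0,0,0,0,0]]'; python3 -c "
from plant import *
o=get_obs();print(o['moment'],o['tcp_rot'])"
```

```text
time: 15.7
tool_pos: [551.7, -111.3, 301.5]
tcp_rot: [3.141, -0.001, 2.148]
contact_force: [2.5, 4.5, -1.4]
grip_width: 14.3
finger_force: 31.0
time: 16.28
tool_pos: [551.7, -111.3, 301.5]
tcp_rot: [3.141, -0.001, 2.148]
contact_force: [2.9, 4.3, -1.1]
grip_width: 14.0
finger_force: 31.0
[ 0.74674578 -0.44932591  0.71564852] [ 3.14055106e+00 -5.36794517e-04  2.14763084e+00]
```

```bash
python3 -m inch '[[0,0,0,0,1],[0,0,0,0,1],[0,0,0,0,1],[0,0,0,0,1],[0,0,0,0,1],[0,0,0,0,1],[0,0,0,0,1],[0,0,0,0,1]]'; python3 -m inch '[[0,0,0,0,1],[0,0,0,0,1],[0,0,-0.01,0,1],[0,0,-0.03,0,1],[0,0,-0.06,0,1],[0,0,-0.1,0,1],[0,0,-0.14,0,1],[0,0,-0.165,0,1]]'; python3 s.py w5
python3 - <<'E'
from h import *
a=capture("scene");b=capture("top")
im=np.zeros((480,640,3),np.uint8);im[:240,:320]=a["color"][90:330,170:490];im[240:,:320]=b["color"][110:350,170:490]
im[:200,320:]=cv2.resize(cv2.imread("pics/w5.png")[:,:,::-1],(320,200))
cv2.imwrite("pics/fin.png",im[:,:,::-1])
E
```

```text
time: 16.95
tool_pos: [551.5, -112.2, 301.6]
tcp_rot: [-3.142, 0.001, 2.146]
contact_force: [-1.8, 0.8, 0.4]
grip_width: 63.0
finger_force: 0.6
time: 17.62
tool_pos: [551.2, -112.0, 472.1]
tcp_rot: [3.138, 0.006, 2.146]
contact_force: [0.5, -0.6, 0.4]
grip_width: 91.7
finger_force: 0.0
[ 551.3554644  -111.98422767  469.81947052] [3.13761983 0.00535847 2.14563471] [-3.36561314e-01  3.71044223e-01  1.30133628e+00 -1.43652444e-04
  1.46254312e+00 -9.11395297e-01]
w [219.9, 89.5] 0.65 [434.16025396 -88.54300471 131.        ]
s [238.6, 232.9] 0.72 [ 553.63537862 -115.7941082   131.        ]
start (array([ 279.53265206, -150.57798267, -469.21424644]), [np.float64(4.313230718776951), np.float64(4.313230718776992)]) wrist only+prev pad (array([479.61436055,  41.78493658, 104.27982691]), [np.float64(1.0403342445816968), np.float64(1.0403342445817094)])
```

View pics/fin.png

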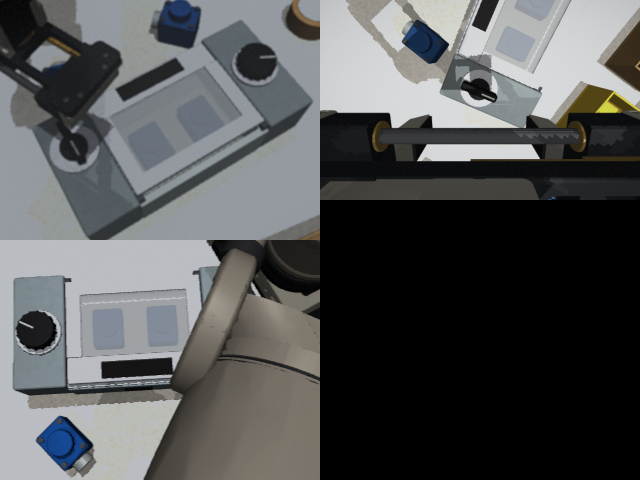

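The final views show the lid flush (pad triangulated at 104 mm), the switch bar back in line with the deck, and the dial and housings as they were. The gripper is clear of everything, so I'm handing in.

```bash
python3 -c "
from plant import *
print(close_job())"
```

```text
the job is handed in; nothing more can be done
None
```

I handed the job in at about 18 s. The lid was pressed shut (68 N, pad at 104 mm), and the start switch was twisted to its stop, held over a second and released to spring back. Before the twist, the gripper briefly closed on the switch's hub and I re-gripped the bar. The dial and both housings looked unmoved in the final pictures, and the close-out call returned no verdict.

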